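# Eject the tube insert from its holder

## Robot

A 7-joint arm with a two-finger parallel gripper is mounted at the origin on a cart in front of the work surface, level with it; the furniture and walls round the work are solid. World frame = base frame: x ahead of the robot, y to its left, z up, the work surface at z = 0. Lengths are in m, angles in rad, forces in N, time in s.
With the tool pointing down it reaches from about 0.425 to 0.875 m from the base axis. Payload 4.7 kg.
Tool frame: the origin (TCP) lies at the very end of the fingers, on their centre line; the grasp point (between the pads) lies 19 mm behind it; z points along the fingers, y is the direction in which the jaws open and shut (so a half turn about z gives the same grasp; the last joint's range is limited). The gripper opens to 87 mm and grips with 3 to 60 N. Pads are 19 mm wide; open, the fingers measure 117 mm over their backs; the gripper's body (75 mm by 190 mm) begins 51 mm behind the grasp point.
Start: joints at [1.175, 0.321, -0.07, 1.45, 0.023, 1.371, -0.057], TCP at [0.259, -0.596, 0.223] pointing down, gripper open.
Joint ranges: [-2.86, 2.86], [-0.3, 2.09], [-1.38, 1.24], [0.06, 2.45], [-1.56, 4.7], [0.09, 2.05], [-2.69, 2.69]. Speed limits (rad/s): [2.57, 2.57, 3.14, 3.14, 3.14, 3.14, 3.14].

## Interface

Orientations are given as a rotation vector (axis times angle).
In Python, from bench import ctrl, get_image, camera_info gives the robot as it stands.
- The arm moves only by the tool carry_out, never from a script. Its argument "commands" is a list of rows, each an object of numbers: "tx", "ty", "tz": the shift along the tool's x, y, z in m; "rx", "ry", "rz": the turn, a rotation vector about the tool's x, y, z in rad; "jaw": the opening, from 0 (shut) to 1 (fully open). In form: [{"tx": .., "ty": .., "tz": .., "rx": .., "ry": .., "rz": .., "jaw": ..}, ...]. A call has 1 to 12 rows; each row is the pose to reach, as a shift and turn from the pose commanded when the call began, along the tool's axes at that moment; what a row does not reach only later rows make up. A row lasts 1/8 s, in which the tool goes at most 62.5 mm and 10.7 degrees, less where a joint would pass 70% of its speed; a pose out of reach is approached as far as the arm can. A call with a gripper value outside its range is refused whole. The fingers move at their own pace and stop on an object; "grip_force" is the grip in N (left out, the last holds). Time passes only in rows, so rows that repeat a pose let the fingers close. It gives the time, the measured TCP pose, the force and the opening at its end, in the units of the state.
- ctrl.get_state(): the state, without advancing time (a new reading comes with each control period).
- get_image(name): name is "side" or "top"; returns the picture (420x560x3 uint8, red, green, blue); there is no depth.
- camera_info(name): a dict with "intrinsics" (3x3 intrinsics, pixels), "R" (3x3) and "t" (3): a world point X has camera coordinates R X + t. Camera axes: x right, y down, z forward; pixel columns grow to the right and rows downward; lengths in m; the calibration is good to about 2 mm. A picture is of the moment at which its call begins. camera_info takes no time and is no camera call.
- ctrl.close_job(): hands the job in, once; it reports no verdict.
The state is a dict: "time": time; "joint_positions": joint angles; "qd": joint speeds; "joint_torque": joint torques, N m; "position": TCP position; "tool_rot": TCP orientation; "ft_force": force on the tool from outside, world axes, zero at the start; "torque": the same for the moment, N m; "grip_width": opening from 0.0 (shut) to 1.0 (fully open).
Only numpy, scipy, OpenCV 4.12 (cv2) and the standard library are available. Lean on these libraries where they do the work, as an engineer would, in place of code of your own. Each camera call takes 0.05 s, during which the arm holds its last target.

## Task

The aluminium tube insert is sunk flush in one of the two grey round holders. Set that holder down over the ejector post, until it rests on the ejector's base plate and the post has pushed the insert up through the hole in the holder's floor; then grip the raised insert, lift it out and stand it upright, wholly on the cork mat. Leave the holder standing on the ejector.

Things in the scene. Friction and masses are not known exactly. Their poses are not given: they have to be found in the camera images.
- holder: Loose grey plastic cup, round, 62 mm outside diameter, 36 mm tall, 0.25 kg: the one that has the insert in it (an identical but empty holder stands elsewhere on the bench and is not listed). Straight bore of 47 mm diameter, open at the top; floor 5 mm thick with a round through hole of 32 mm diameter in its middle. Origin: centre of the underside; z up. It starts standing on the bench and can be gripped across its outside from above.
- insert: Loose aluminium cylinder, 43 mm diameter, 31 mm tall, 0.12 kg, with four dark round wells in its top. Origin: centre of its underside; z up through the wells. It starts in the holder on its floor, top flush with the holder's rim, with 2 mm play all round: not to be gripped there. With the holder down on the ejector it stands on the post, its underside 30 mm above the holder's underside and its top 25 mm above the holder's rim.
- ejector: Fixed ejector: square steel base plate 90 x 90 mm, 6 mm thick, with a white upright post of 18 mm diameter in its middle, which rises 30 mm above the plate (tip 36 mm above the bench). Origin: centre of the plate's underside, on the bench; z up along the post. The post passes through the holder's floor hole with 7 mm play all round.
- mat: Fixed flat square cork mat, 110 x 110 mm, 4 mm thick, lying on the bench. Origin: centre of its underside (its top is 4 mm higher); x and y along its sides.

How it is judged:
On the way:
1. the holder rests on the ejector's base plate, the post standing in its hole and the insert raised by it (horizontal distance between holder and ejector below 0.012 m and z of holder in the frame of ejector below 0.01 m and angle between holder's own z axis and vertical below 0.17 rad and z of insert in the frame of holder between 0.022 and 0.036 m and horizontal distance between insert and holder below 0.008 m and contact force between insert and ejector above 0.1 N), for 0.2 s.
At the end, for the whole second after the job is handed in: The insert stands upright (within 10 degrees, wells up) at rest on the cork mat, its centre within 36 mm of the mat's centre along each side (so wholly on it); the holder stands upright (within 10 degrees) at rest down on the ejector's base plate (within 4 mm), its centre within 12 mm of the post's (horizontal distance between holder and ejector below 0.012 m and z of holder in the frame of ejector below 0.01 m and angle between each of holder, insert's own z axis and vertical below 0.17 rad and x of insert in the frame of mat between -0.036 and 0.036 m and y of insert in the frame of mat between -0.036 and 0.036 m and z of insert in the frame of mat between 0.001 and 0.008 m and linear speed of each of insert, holder below 0.02 m/s); the robot touches nothing.
It also fails if it takes over 62 s, if anything falls off the work surface, if the arm or the gripper's body presses on something with over 40 N, if the wrist force passes 120 N, or if a joint passes its speed limit or range.

## Working session

There is one attempt and no reset: what is moved stays moved. The work goes in short steps, Python scripts to look and compute and a tool call to move; the robot and the scene stay as the last step left them, time stands still between calls to the robot, and variables do not carry over. Pictures are saved under pics/ and viewed, and the job is handed in when it is done.

Besides the shell and the picture viewer there is one more tool, called after "Request:" as name([rows], argument=value, ...), one row to a line, values as JSON. carry_out: Moves the arm, as the interface text tells. Its arguments: {"type":"object","properties":{"commands":{"type":"array"},"grip_force":{"type":"number"}},"required":["commands"]}

```bash
ls; mkdir -p pics; python3 - <<'E'
from bench import ctrl,get_image,camera_info
import cv2
for n in("side","top"):
    cv2.imwrite(f"pics/{n}0.png",get_image(n)[:,:,::-1]); print(n,camera_info(n))
print(ctrl.get_state())
E
```

```text
pics
side {'intrinsics': array([[493.72598966,   0.        , 278.5849341 ],
       [  0.        , 493.72598966, 210.44221916],
       [  0.        ,   0.        ,   1.        ]]), 'R': array([[-0.96305209, -0.2686336 ,  0.01914817],
       [-0.1849032 ,  0.60783348, -0.77223654],
       [ 0.19580978, -0.74724458, -0.63504651]]), 't': array([0.52744429, 0.17834848, 0.99445931])}
top {'intrinsics': array([[461.40068175,   0.        , 280.65487365],
       [  0.        , 461.40068175, 209.96779624],
       [  0.        ,   0.        ,   1.        ]]), 'R': array([[ 0.1770162 , -0.98420724,  0.00116757],
       [-0.96118482, -0.17313031, -0.21482464],
       [ 0.21163411,  0.03690519, -0.97665194]]), 't': array([-0.16407369,  0.54841276,  0.7771167 ])}
{'time': 0.1, 'joint_positions': array([ 1.17508627,  0.32174691, -0.07007389,  1.45155004,  0.0226151 ,
        1.37077646, -0.0568963 ]), 'qd': array([-0.00047613, -0.0003837 , -0.00090968, -0.0008574 ,  0.0006435 ,
        0.0003776 ,  0.00023617]), 'joint_torque': array([-4.43778554e-04, -4.92571199e+01, -4.05694647e-01, -3.13398707e+01,
       -6.41146721e-02,  3.95422324e-02,  5.47267950e-05]), 'position': array([ 0.25873398, -0.59575618,  0.22157355]), 'tool_rot': array([-3.07426497e+00, -6.38937944e-01,  7.09299138e-04]), 'ft_force': array([ 0.40092651, -0.13674968,  0.04851604]), 'torque': array([-0.01156215, -0.01937514,  0.02314026]), 'grip_width': 1.0033905785277173}
```

View pics/side0.png

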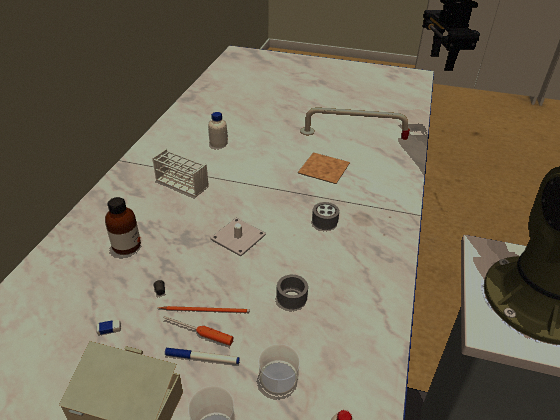

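View pics/top0.png

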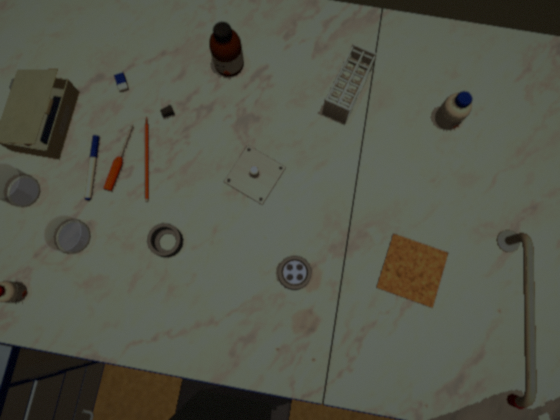

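Side view: the filled holder is at (325,215), the empty one at (292,291), the ejector post at (238,231) and the mat at (324,167). Top view: filled holder (294,271), post (254,172), mat (413,270). A faucet pipe runs past the mat at column ~528.

```bash
cat > h.py <<'E'
import numpy as np,cv2
from bench import ctrl,get_image,camera_info
C={n:camera_info(n) for n in("side","top")}
def ray(n,p):
    c=C[n];d=c["R"].T@np.linalg.solve(c["intrinsics"],[p[0],p[1],1]);return -c["R"].T@c["t"],d/np.linalg.norm(d)
def plane(n,p,z):
    o,d=ray(n,p);return o+d*(z-o[2])/d[2]
def proj(n,X):
    c=C[n];q=c["intrinsics"]@(c["R"]@np.asarray(X,float)+c["t"]);return q[:2]/q[2]
def tri(ps,pt):
    o1,d1=ray("side",ps);o2,d2=ray("top",pt)
    A=np.c_[d1,-d2];s=np.linalg.lstsq(A,o2-o1,rcond=None)[0]
    a=o1+d1*s[0];b=o2+d2*s[1];return (a+b)/2,np.linalg.norm(a-b)
def crop(img,u,v,w,h,f,name):
    c=img[v-h//2:v+h//2,u-w//2:u+w//2,::-1];cv2.imwrite(name,cv2.resize(c,None,fx=f,fy=f,interpolation=cv2.INTER_CUBIC))
E
python3 - <<'E'
from h import *
s=cv2.imread("pics/side0.png")[:,:,::-1];t=cv2.imread("pics/top0.png")[:,:,::-1]
def g(im,u,v,w=66,h=66): return cv2.resize(cv2.convertScaleAbs(im[v-h//2:v+h//2,u-w//2:u+w//2,::-1],alpha=1.5),(390,290) if 0 else (290,290),interpolation=cv2.INTER_CUBIC)
cv2.imwrite("pics/crops.png",np.vstack([np.hstack([g(s,325,215),g(s,238,236)]),np.hstack([g(t,294,271),g(t,254,174)])]))
# mat by colour
for n,im in(("side",s),("top",t)):
    hsv=cv2.cvtColor(np.ascontiguousarray(im),cv2.COLOR_RGB2HSV)
    m=cv2.inRange(hsv,(5,100,60),(25,255,255))
    cs,_=cv2.findContours(m,0,2)
    for c in cs:
        if cv2.contourArea(c)>500:
            M=cv2.moments(c);p=(M['m10']/M['m00'],M['m01']/M['m00'])
            print(n,cv2.contourArea(c),p,plane(n,p,.004).round(4),[plane(n,q,.004)[:2].round(4) for q in cv2.approxPolyDP(c,6,True)[:,0]][:4])
    # dark masks of holder
    gray=hsv[...,2]; print(n,'bg',np.median(gray))
E
```

```text
side 889.0 (323.8888263967004, 167.41994750656167) [ 0.5111 -0.3241  0.004 ] [array([ 0.5729, -0.2825]), array([ 0.4692, -0.2627]), array([ 0.4501, -0.3704]), array([ 0.5574, -0.3845])]
side 23317.5 (473.34111718666236, 197.4652585683142) [ 0.1233 -0.3046  0.004 ] [array([-0.172 , -0.9563]), array([-0.0787, -0.8887]), array([-0.0764, -0.9568]), array([ 0.2446, -0.9516])]
side bg 137.0
top 948.0 (324.38045007032343, 412.7150140646976) [ 0.2336 -0.2032  0.004 ] [array([ 0.2192, -0.144 ]), array([ 0.2448, -0.3238]), array([ 0.2449, -0.1467])]
top 3741.5 (135.6203839814691, 395.08454719586615) [0.2032 0.1321 0.004 ] [array([0.2433, 0.197 ]), array([0.1514, 0.1963]), array([0.1744, 0.068 ]), array([0.1878, 0.0585])]
top 3240.5 (412.1847965848891, 270.0753998868487) [ 0.5107 -0.3266  0.004 ] [array([ 0.5726, -0.2824]), array([ 0.4677, -0.2655]), array([ 0.4513, -0.3705]), array([ 0.5545, -0.3879])]
top bg 96.0
```

View pics/crops.png

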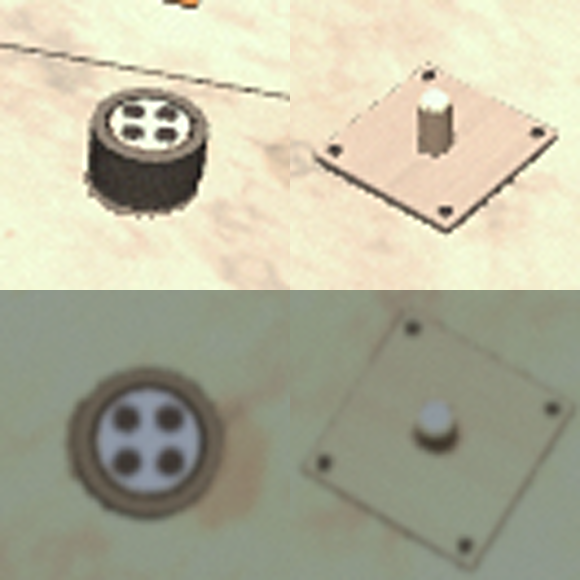

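The crops show four dark wells in the insert, four screws on the plate and a bright post tip, all usable as point features. I'll triangulate them.

```bash
python3 - <<'E'
from h import *
im={"side":cv2.imread("pics/side0.png"),"top":cv2.imread("pics/top0.png")}
def blobs(n,u,v,r,amin,amax):
    g=cv2.cvtColor(im[n],cv2.COLOR_BGR2GRAY)[v-r:v+r,u-r:u+r];g=cv2.resize(g,None,fx=8,fy=8,interpolation=cv2.INTER_CUBIC)
    p=cv2.SimpleBlobDetector_Params();p.filterByConvexity=p.filterByInertia=p.filterByCircularity=False
    p.filterByColor=True;p.blobColor=0;p.filterByArea=True;p.minArea=amin*64;p.maxArea=amax*64;p.minDistBetweenBlobs=8;p.thresholdStep=4;p.minThreshold=20
    return np.array([( (k.pt[0]+.5)/8-.5+u-r,(k.pt[1]+.5)/8-.5+v-r) for k in cv2.SimpleBlobDetector_create(p).detect(g)])
S={}
for n,ins,pl in(("side",(325,209,16),(238,236,33)),("top",(294,271,16),(254,174,33))):
    a=blobs(n,*ins,3,60);b=blobs(n,*pl,2,60);S[n]=(a,b);print(n,a.round(1).tolist(),b.round(1).tolist())
    print(' wells on z=.036',[plane(n,p,.036).round(4)[:2].tolist() for p in a]);print(' screws z=.006',[plane(n,p,.006).round(4)[:2].tolist() for p in b])
    # post tip bright
    h=im[n]
E
```

```text
side [[337.9, 216.4], [313.6, 217.0], [329.5, 212.0], [321.7, 211.7], [329.6, 207.3], [322.0, 206.8], [316.1, 208.5], [335.3, 210.4], [327.8, 203.7], [321.6, 203.8], [337.4, 200.0], [315.2, 196.0], [331.6, 199.0], [326.4, 198.0], [320.7, 197.0]] [[240.0, 250.6], [214.7, 236.7], [260.8, 232.7], [236.1, 219.7], [240.6, 230.7], [232.4, 251.0], [223.7, 244.7], [261.1, 237.4], [246.2, 250.3], [254.1, 243.6], [233.9, 234.4], [220.2, 230.0], [223.6, 226.5], [214.5, 233.5], [227.8, 223.5], [225.1, 258.5]]
 wells on z=.036 [[0.4339, -0.0933], [0.4867, -0.0749], [0.4554, -0.1033], [0.4728, -0.0993], [0.4585, -0.1201], [0.4757, -0.1168], [0.4876, -0.1068], [0.4435, -0.1128], [0.465, -0.1323], [0.479, -0.1276], [0.4458, -0.1527], [0.4997, -0.1526], [0.4599, -0.1525], [0.4725, -0.1528], [0.4865, -0.1525]]
 screws z=.006 [[0.622, 0.0475], [0.6909, 0.0215], [0.5957, -0.0213], [0.6646, -0.0481], [0.6419, -0.0144], [0.6373, 0.0534], [0.6624, 0.0402], [0.5905, -0.0064], [0.6092, 0.0428], [0.5993, 0.0176], [0.6523, 0.0017], [0.6872, -0.0032], [0.684, -0.0168], [0.6952, 0.0117], [0.6785, -0.0296], [0.6445, 0.0796]]
top [[289.4, 276.8], [299.4, 276.7], [299.2, 266.8], [289.3, 266.8]] [[254.2, 175.1], [228.3, 180.0], [260.4, 198.8], [280.3, 167.6], [248.3, 149.1], [279.9, 175.7]]
 wells on z=.036 [[0.4549, -0.1009], [0.4583, -0.1186], [0.4759, -0.1153], [0.4726, -0.0976]]
 screws z=.006 [[0.6402, 0.0012], [0.6215, 0.0494], [0.5954, -0.0196], [0.6645, -0.0464], [0.6911, 0.023], [0.648, -0.0487]]
```

```bash
python3 - <<'E'
from h import *
W=[((329.5,212),(289.4,276.8)),((321.7,211.7),(289.3,266.8)),((329.6,207.3),(299.4,276.7)),((322,206.8),(299.2,266.8))]
P=[((240,250.6),(228.3,180)),((214.7,236.7),(248.3,149.1)),((260.8,232.7),(260.4,198.8)),((236.1,219.7),(280.3,167.6))]
for L in(W,P):
    X=[tri(*p) for p in L]; print([ (x.round(4).tolist(),round(e,4)) for x,e in X]); print('mean',np.mean([x for x,_ in X],0).round(4))
# post tip bright centroid
for n,(u,v) in(("side",(238,228)),("top",(253,170))):
    g=cv2.imread(f"pics/{n}0.png")[v-9:v+9,u-9:u+9].min(2); g=cv2.resize(g,None,fx=8,fy=8,interpolation=cv2.INTER_CUBIC)
    m=(g>(g.max()+np.median(g))/2).astype(np.uint8); k,l,st,ce=cv2.connectedComponentsWithStats(m)
    i=1+st[1:,4].argmax();p=(ce[i]+.5)/8-.5+[u-9,v-9];print(n,p.round(2),st[i]/8,plane(n,p,.036).round(4))
    globals()[n]=p
print(tri(side,top))
print(tri((323.9,167.4),(412.2,270.1)))
st=ctrl.get_state();R=cv2.Rodrigues(st["tool_rot"])[0];print(R.round(3))
for X in([.465,-.108,.036],[.643,.001,.036],[.643,.001,.006]):print(proj("side",X),proj("top",X))
E
```

```text
[([0.4549, -0.1009, 0.0379], np.float64(0.0003)), ([0.4726, -0.0976, 0.0372], np.float64(0.0001)), ([0.4582, -0.1186, 0.0373], np.float64(0.0)), ([0.4756, -0.1153, 0.0373], np.float64(0.0001))]
mean [ 0.4653 -0.1081  0.0374]
[([0.6212, 0.0491, 0.0076], np.float64(0.0003)), ([0.6905, 0.0228, 0.0074], np.float64(0.0003)), ([0.5951, -0.0197, 0.0074], np.float64(0.0003)), ([0.664, -0.0465, 0.0073], np.float64(0.0002))]
mean [0.6427 0.0014 0.0074]
side [237.47 224.95] [  6.125   4.25    5.75    4.375 146.125] [0.643  0.0009 0.036 ]
top [253.53 169.01] [  6.25    5.125   7.25    6.875 292.75 ] [0.6433 0.0015 0.036 ]
(array([0.64298278, 0.0014236 , 0.03650179]), np.float64(0.0004086430199041578))
(array([ 0.51120361, -0.32717983,  0.00196563]), np.float64(0.0005583577431834841))
[[ 0.917  0.398 -0.001]
 [ 0.398 -0.917  0.002]
 [-0.    -0.002 -1.   ]]
[325.79481804 209.97669877] [294.21213654 271.98918206]
[237.44957933 224.9660538 ] [253.75380495 169.22512608]
[237.89774572 234.96912193] [254.60464215 173.81788209]
```

```bash
cat >> h.py <<'E'
def delta(X):
    s=ctrl.get_state();R=cv2.Rodrigues(s["tool_rot"])[0];return R.T@(np.asarray(X,float)-s["position"])
E
python3 - <<'E'
from h import *
for p in [((308,113),(526,236)),((403,118),(529,394)),((405,137),(514,400))]:print(tri(*p))
for X in([.465,-.108,.22],[.465,-.108,.006],[.643,.0014,.15]):print(delta(X).round(4))
s=ctrl.get_state();R=cv2.Rodrigues(s["tool_rot"])[0]
print((R.T@np.array([.643-.465,.0014+.108,0])).round(4),(R.T@np.array([.511-.643,-.326-.0014,0])).round(4))
E
```

```text
(array([ 0.59981002, -0.50526849,  0.06040142]), np.float64(0.00048291985817882634))
(array([ 0.33185079, -0.51542643,  0.0833888 ]), np.float64(0.0053935287239252555))
(array([ 0.31413472, -0.52376152,  0.01991332]), np.float64(0.002620410935799609))
[ 0.3835 -0.3652  0.0021]
[ 0.3836 -0.3648  0.2161]
[ 0.5904 -0.3945  0.0722]
[ 0.2069 -0.0294  0.    ] [-0.2515  0.2477 -0.0004]
```

Request:
carry_out([
  {"tx":0.02,"ty":-0.019},
  {"tx":0.057,"ty":-0.055},
  {"tx":0.1,"ty":-0.095},
  {"tx":0.143,"ty":-0.136},
  {"tx":0.186,"ty":-0.177},
  {"tx":0.229,"ty":-0.218},
  {"tx":0.272,"ty":-0.259},
  {"tx":0.315,"ty":-0.3},
  {"tx":0.35,"ty":-0.333},
  {"tx":0.375,"ty":-0.357},
  {"tx":0.3835,"ty":-0.365},
  {"tx":0.3835,"ty":-0.365},
])

```text
invalid input
```

```bash
python3 - <<'E'
from h import *
print(ctrl.get_state()["time"],delta([.465,-.108,.006]).round(4),ctrl.get_state()["tool_rot"].round(4))
E
```

```text
0.1 [ 0.3836 -0.3648  0.2161] [-3.0743e+00 -6.3890e-01  7.0000e-04]
```

Request:
carry_out([
  {"tx":0.02,"ty":-0.019,"tz":0,"rx":0,"ry":0,"rz":0,"jaw":1},
  {"tx":0.057,"ty":-0.055,"tz":0,"rx":0,"ry":0,"rz":0,"jaw":1},
  {"tx":0.1,"ty":-0.095,"tz":0,"rx":0,"ry":0,"rz":0,"jaw":1},
  {"tx":0.143,"ty":-0.136,"tz":0,"rx":0,"ry":0,"rz":0,"jaw":1},
  {"tx":0.186,"ty":-0.177,"tz":0,"rx":0,"ry":0,"rz":0,"jaw":1},
  {"tx":0.229,"ty":-0.218,"tz":0,"rx":0,"ry":0,"rz":0,"jaw":1},
  {"tx":0.272,"ty":-0.259,"tz":0,"rx":0,"ry":0,"rz":0,"jaw":1},
  {"tx":0.315,"ty":-0.3,"tz":0,"rx":0,"ry":0,"rz":0,"jaw":1},
  {"tx":0.35,"ty":-0.333,"tz":0,"rx":0,"ry":0,"rz":0,"jaw":1},
  {"tx":0.375,"ty":-0.357,"tz":0,"rx":0,"ry":0,"rz":0,"jaw":1},
  {"tx":0.3835,"ty":-0.365,"tz":0,"rx":0,"ry":0,"rz":0,"jaw":1},
  {"tx":0.3835,"ty":-0.365,"tz":0,"rx":0,"ry":0,"rz":0,"jaw":1},
])

```text
time: 1.6
position: [0.465, -0.109, 0.2223]
tool_rot: [3.075, 0.64, -0.001]
ft_force: [-0.7, -0.6, -0.6]
grip_width: 0.997
```

```bash
python3 - <<'E'
from h import *
print(ctrl.get_state()["time"],delta([.465,-.108,.006]).round(4),ctrl.get_state()["tool_rot"].round(4))
E
```

```text
1.6 [ 0.0005 -0.001   0.2163] [ 3.0755e+00  6.4000e-01 -1.2000e-03]
```

Request:
carry_out([
  {"tx":0.0005,"ty":-0.001,"tz":0.03,"rx":0,"ry":0,"rz":0,"jaw":1},
  {"tx":0.0005,"ty":-0.001,"tz":0.07,"rx":0,"ry":0,"rz":0,"jaw":1},
  {"tx":0.0005,"ty":-0.001,"tz":0.11,"rx":0,"ry":0,"rz":0,"jaw":1},
  {"tx":0.0005,"ty":-0.001,"tz":0.14,"rx":0,"ry":0,"rz":0,"jaw":1},
  {"tx":0.0005,"ty":-0.001,"tz":0.16,"rx":0,"ry":0,"rz":0,"jaw":1},
  {"tx":0.0005,"ty":-0.001,"tz":0.16,"rx":0,"ry":0,"rz":0,"jaw":1},
])

```text
time: 2.35
position: [0.4632, -0.1092, 0.0609]
tool_rot: [-3.075, -0.634, 0.006]
ft_force: [0.4, -0.4, 1.0]
grip_width: 0.997
```

```bash
python3 - <<'E'
from h import *
print(delta([.465,-.108,.007]).round(4))
a=get_image("side");b=get_image("top")
cv2.imwrite("pics/p1.png",np.hstack([cv2.resize(x[v-70:v+70,u-80:u+80,::-1],(400,350),interpolation=2) for x,u,v in((a,325,200),(b,294,260))]))
E
```

```text
[ 0.0023 -0.0003  0.0539]
```

View pics/p1.png

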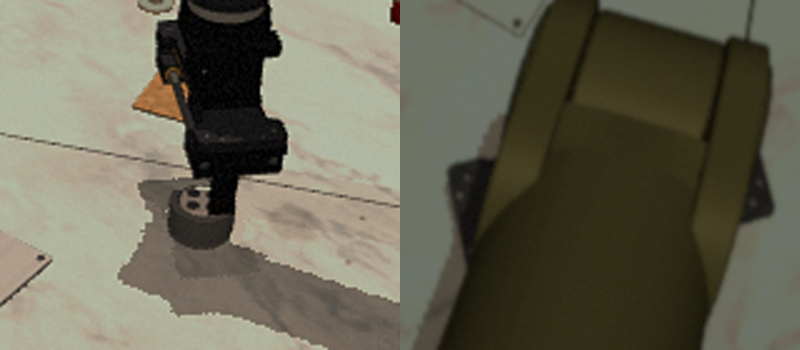

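The side view shows the near finger in front of the holder, straddling it as expected; the top view is hidden by the arm. Going down and gripping.

Request:
carry_out([
  {"tx":0.002,"ty":0,"tz":0.015,"rx":0,"ry":0,"rz":0,"jaw":1},
  {"tx":0.002,"ty":0,"tz":0.035,"rx":0,"ry":0,"rz":0,"jaw":1},
  {"tx":0.002,"ty":0,"tz":0.048,"rx":0,"ry":0,"rz":0,"jaw":1},
  {"tx":0.002,"ty":0,"tz":0.053,"rx":0,"ry":0,"rz":0,"jaw":1},
  {"tx":0.002,"ty":0,"tz":0.053,"rx":0,"ry":0,"rz":0,"jaw":1},
  {"tx":0.002,"ty":0,"tz":0.053,"rx":0,"ry":0,"rz":0,"jaw":1},
])

```text
time: 3.2
position: [0.4678, -0.1068, 0.0101]
tool_rot: [3.075, 0.639, 0.002]
ft_force: [0.0, -0.7, -0.2]
grip_width: 0.997
```

Request:
carry_out([
  {"tx":0,"ty":0,"tz":0,"rx":0,"ry":0,"rz":0,"jaw":0.5},
  {"tx":0,"ty":0,"tz":0,"rx":0,"ry":0,"rz":0,"jaw":0.5},
  {"tx":0,"ty":0,"tz":0,"rx":0,"ry":0,"rz":0,"jaw":0.5},
  {"tx":0,"ty":0,"tz":0,"rx":0,"ry":0,"rz":0,"jaw":0.5},
  {"tx":0,"ty":0,"tz":0,"rx":0,"ry":0,"rz":0,"jaw":0.5},
  {"tx":0,"ty":0,"tz":0,"rx":0,"ry":0,"rz":0,"jaw":0.5},
], grip_force=30)

```text
time: 3.95
position: [0.4673, -0.1069, 0.0096]
tool_rot: [3.076, 0.639, 0.0]
ft_force: [0.4, -0.4, -0.2]
grip_width: 0.695
```

Request:
carry_out([
  {"tx":0,"ty":0,"tz":-0.015,"rx":0,"ry":0,"rz":0,"jaw":0.5},
  {"tx":0,"ty":0,"tz":-0.04,"rx":0,"ry":0,"rz":0,"jaw":0.5},
  {"tx":0,"ty":0,"tz":-0.065,"rx":0,"ry":0,"rz":0,"jaw":0.5},
  {"tx":0,"ty":0,"tz":-0.08,"rx":0,"ry":0,"rz":0,"jaw":0.5},
  {"tx":0.015,"ty":-0.002,"tz":-0.08,"rx":0,"ry":0,"rz":0,"jaw":0.5},
  {"tx":0.05,"ty":-0.007,"tz":-0.08,"rx":0,"ry":0,"rz":0,"jaw":0.5},
  {"tx":0.09,"ty":-0.013,"tz":-0.08,"rx":0,"ry":0,"rz":0,"jaw":0.5},
  {"tx":0.13,"ty":-0.0185,"tz":-0.08,"rx":0,"ry":0,"rz":0,"jaw":0.5},
  {"tx":0.17,"ty":-0.024,"tz":-0.08,"rx":0,"ry":0,"rz":0,"jaw":0.5},
  {"tx":0.195,"ty":-0.028,"tz":-0.08,"rx":0,"ry":0,"rz":0,"jaw":0.5},
  {"tx":0.207,"ty":-0.0295,"tz":-0.08,"rx":0,"ry":0,"rz":0,"jaw":0.5},
  {"tx":0.207,"ty":-0.0295,"tz":-0.08,"rx":0,"ry":0,"rz":0,"jaw":0.5},
])

```text
time: 5.45
position: [0.645, 0.0036, 0.0884]
tool_rot: [-3.075, -0.641, 0.003]
ft_force: [-0.1, -0.1, -3.2]
grip_width: 0.692
```

```bash
python3 - <<'E'
from h import *
s=[ctrl.get_state() for _ in range(1)][0];print(s["position"],s["ft_force"],s["tool_rot"])
a=get_image("side");b=get_image("top");cv2.imwrite("pics/s2.png",a[:,:,::-1]);cv2.imwrite("pics/t2.png",b[:,:,::-1])
cv2.imwrite("pics/p2.png",np.hstack([cv2.resize(x[v-50:v+50,u-50:u+50,::-1],(400,400),interpolation=2) for x,u,v in((a,238,220),(b,254,170))]))
E
```

```text
[0.64498715 0.00363211 0.08835766] [-0.0862207  -0.0704216  -3.17678111] [-3.07454550e+00 -6.40594032e-01  2.65867120e-03]
```

View pics/p2.png

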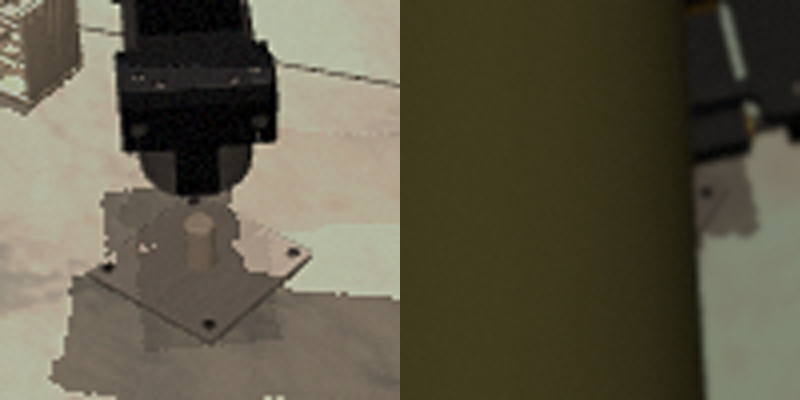

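```bash
python3 - <<'E'
from h import *
im=cv2.convertScaleAbs(cv2.imread("pics/s2.png"),alpha=2.5)
for z in(.08,.09,.1,.116):
    print(z,proj("side",[.643,.0014,z]).round(1))
    th=np.linspace(0,2*np.pi,720);q=np.array([proj("side",[.643+.031*np.cos(a),.0014+.031*np.sin(a),z]) for a in th]);print(q.min(0).round(1),q.max(0).round(1))
cv2.imwrite("pics/p3.png",cv2.resize(im[195:240,205:265],(800,600),interpolation=cv2.INTER_CUBIC))
E
```

```text
0.08 [236.7 209.8]
[222.3 200.9] [251.  219.1]
0.09 [236.5 206.2]
[222.1 197.3] [251.  215.4]
0.1 [236.4 202.5]
[221.8 193.7] [250.9 211.8]
0.116 [236.1 196.6]
[221.4 187.8] [250.8 205.8]
```

View pics/p3.png

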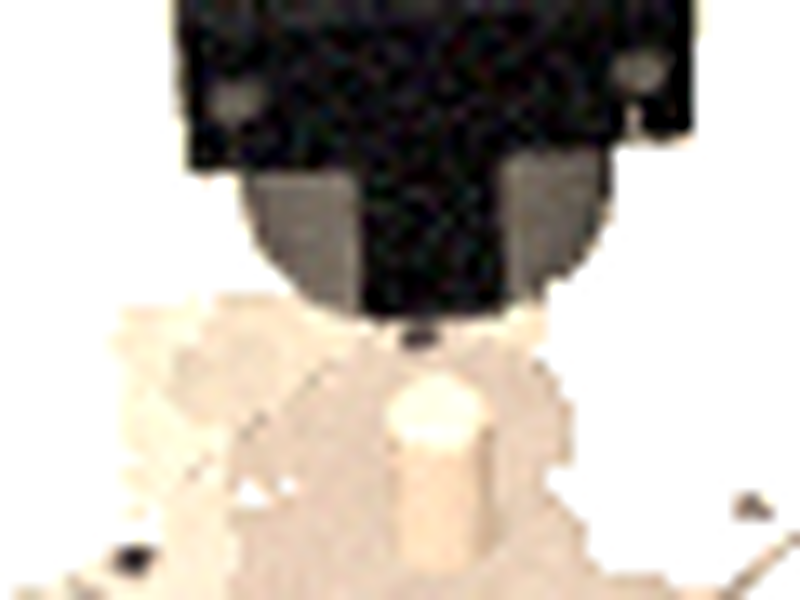

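The held holder's outline spans columns 223–251 with its bottom at row 219, against a predicted 222–251 and 219 for a centred holder. It is centred over the post, so I'll lower it.

Request:
carry_out([
  {"tx":0,"ty":0,"tz":0.015,"rx":0,"ry":0,"rz":0,"jaw":0.5},
  {"tx":0,"ty":0,"tz":0.03,"rx":0,"ry":0,"rz":0,"jaw":0.5},
  {"tx":0,"ty":0,"tz":0.04,"rx":0,"ry":0,"rz":0,"jaw":0.5},
  {"tx":0,"ty":0,"tz":0.048,"rx":0,"ry":0,"rz":0,"jaw":0.5},
  {"tx":0,"ty":0,"tz":0.056,"rx":0,"ry":0,"rz":0,"jaw":0.5},
  {"tx":0,"ty":0,"tz":0.063,"rx":0,"ry":0,"rz":0,"jaw":0.5},
  {"tx":0,"ty":0,"tz":0.068,"rx":0,"ry":0,"rz":0,"jaw":0.5},
  {"tx":0,"ty":0,"tz":0.071,"rx":0,"ry":0,"rz":0,"jaw":0.5},
  {"tx":0,"ty":0,"tz":0.072,"rx":0,"ry":0,"rz":0,"jaw":0.5},
  {"tx":0,"ty":0,"tz":0.072,"rx":0,"ry":0,"rz":0,"jaw":0.5},
])

```text
time: 6.8
position: [0.6454, 0.0028, 0.0177]
tool_rot: [3.076, 0.639, 0.0]
ft_force: [-0.3, 0.6, -1.6]
grip_width: 0.692
```

```bash
python3 - <<'E'
from h import *
a=get_image("side")
cv2.imwrite("pics/p4.png",cv2.resize(a[195:255,198:278,::-1],(800,600),interpolation=2))
E
```

```text
(no output)
```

View pics/p4.png

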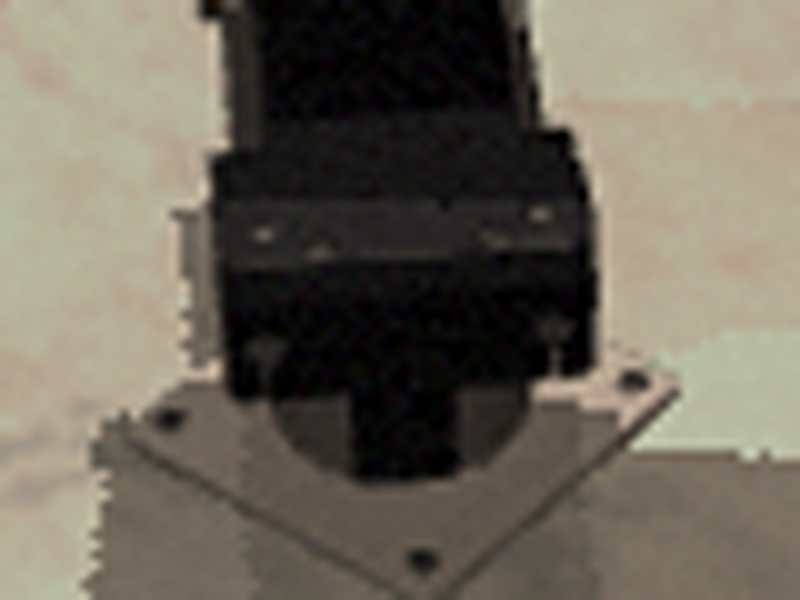

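The load dropped by about 1.6 N, roughly the insert's weight, so the post now carries the insert and the holder is just above the plate. I'll lower slowly until it touches.

Request:
carry_out([
  {"tx":0,"ty":0,"tz":0.001,"rx":0,"ry":0,"rz":0,"jaw":0.5},
  {"tx":0,"ty":0,"tz":0.002,"rx":0,"ry":0,"rz":0,"jaw":0.5},
  {"tx":0,"ty":0,"tz":0.002,"rx":0,"ry":0,"rz":0,"jaw":0.5},
])

```text
time: 7.22
position: [0.6454, 0.0028, 0.0158]
tool_rot: [3.076, 0.639, 0.0]
ft_force: [-1.4, -0.5, 0.2]
grip_width: 0.696
```

Request:
carry_out([
  {"tx":0,"ty":0,"tz":0.001,"rx":0,"ry":0,"rz":0,"jaw":0.5},
  {"tx":0,"ty":0,"tz":0.001,"rx":0,"ry":0,"rz":0,"jaw":0.5},
  {"tx":0,"ty":0,"tz":0.001,"rx":0,"ry":0,"rz":0,"jaw":0.5},
])

```text
time: 7.6
position: [0.6454, 0.0028, 0.0157]
tool_rot: [3.075, 0.639, 0.0]
ft_force: [-2.9, 0.1, 4.9]
grip_width: 0.693
```

Contact (+5 N, TCP stopped at 0.0157). Opening and rising.

Request:
carry_out([
  {"tx":0,"ty":0,"tz":0,"rx":0,"ry":0,"rz":0,"jaw":1},
  {"tx":0,"ty":0,"tz":0,"rx":0,"ry":0,"rz":0,"jaw":1},
  {"tx":0,"ty":0,"tz":0,"rx":0,"ry":0,"rz":0,"jaw":1},
  {"tx":0,"ty":0,"tz":0,"rx":0,"ry":0,"rz":0,"jaw":1},
  {"tx":0,"ty":0,"tz":-0.02,"rx":0,"ry":0,"rz":0,"jaw":1},
  {"tx":0,"ty":0,"tz":-0.05,"rx":0,"ry":0,"rz":0,"jaw":1},
  {"tx":0,"ty":0,"tz":-0.09,"rx":0,"ry":0,"rz":0,"jaw":1},
  {"tx":-0.03,"ty":0.03,"tz":-0.12,"rx":0,"ry":0,"rz":0,"jaw":1},
  {"tx":-0.07,"ty":0.07,"tz":-0.13,"rx":0,"ry":0,"rz":0,"jaw":1},
  {"tx":-0.11,"ty":0.11,"tz":-0.13,"rx":0,"ry":0,"rz":0,"jaw":1},
  {"tx":-0.13,"ty":0.13,"tz":-0.13,"rx":0,"ry":0,"rz":0,"jaw":1},
  {"tx":-0.13,"ty":0.13,"tz":-0.13,"rx":0,"ry":0,"rz":0,"jaw":1},
])

```text
time: 9.1
position: [0.5772, -0.1718, 0.146]
tool_rot: [3.075, 0.63, 0.001]
ft_force: [0.2, 0.1, -0.9]
grip_width: 1.001
```

```bash
python3 - <<'E'
from h import *
a=get_image("side");b=get_image("top");cv2.imwrite("pics/s5.png",a[:,:,::-1]);cv2.imwrite("pics/t5.png",b[:,:,::-1])
cv2.imwrite("pics/p5.png",np.hstack([cv2.resize(x[v-33:v+33,u-33:u+33,::-1],(400,400),interpolation=2) for x,u,v in((a,238,225),(b,254,170))]))
E
```

```text
(no output)
```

View pics/p5.png

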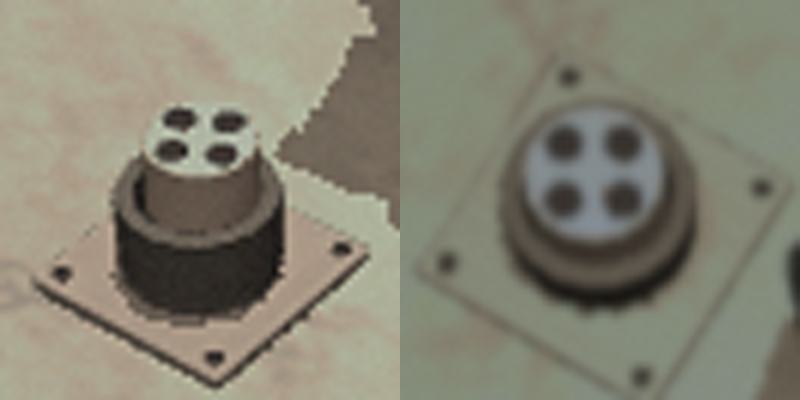

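The holder sits flat on the plate and the insert is raised with its wells up. Well centres are roughly (238,214) in the side view and (252.5,165) in the top view.

```bash
python3 - <<'E'
from h import *
X,e=tri((237.6,214.0),(252.5,164.8));print(X,e,plane("side",(237.6,214.0),.067),plane("top",(252.5,164.8),.067))
print(delta([.6435,.0015,.11]),delta([.6435,.0015,.046]));print(ctrl.get_state()["tool_rot"])
E
```

```text
[0.64136045 0.00118832 0.06824479] 0.00015672131310490826 [ 6.41976851e-01 -2.27939572e-04  6.70000000e-02] [0.64166292 0.00132674 0.067     ]
[ 0.12676424 -0.12867071  0.03587949] [ 0.12665333 -0.12868999  0.09987939]
[-3.07560130e+00 -6.40239663e-01 -2.76156702e-03]
```

Request:
carry_out([
  {"tx":0.015,"ty":-0.015,"tz":0,"rx":0,"ry":0,"rz":0,"jaw":1},
  {"tx":0.05,"ty":-0.05,"tz":0,"rx":0,"ry":0,"rz":0,"jaw":1},
  {"tx":0.09,"ty":-0.09,"tz":0,"rx":0,"ry":0,"rz":0,"jaw":1},
  {"tx":0.118,"ty":-0.12,"tz":0,"rx":0,"ry":0,"rz":0,"jaw":1},
  {"tx":0.127,"ty":-0.13,"tz":0,"rx":0,"ry":0,"rz":0,"jaw":1},
  {"tx":0.127,"ty":-0.13,"tz":0.02,"rx":0,"ry":0,"rz":0,"jaw":1},
  {"tx":0.127,"ty":-0.13,"tz":0.045,"rx":0,"ry":0,"rz":0,"jaw":1},
  {"tx":0.127,"ty":-0.13,"tz":0.06,"rx":0,"ry":0,"rz":0,"jaw":1},
  {"tx":0.127,"ty":-0.13,"tz":0.06,"rx":0,"ry":0,"rz":0,"jaw":1},
  {"tx":0.127,"ty":-0.13,"tz":0.06,"rx":0,"ry":0,"rz":0,"jaw":1},
])

```text
time: 10.45
position: [0.643, 0.0011, 0.0851]
tool_rot: [3.076, 0.638, 0.001]
ft_force: [1.4, 0.3, -0.0]
grip_width: 0.999
```

```bash
python3 - <<'E'
from h import *
print(delta([.6415,.001,.0465]))
a=get_image("side");print(delta([.6415,.001,.0465]));cv2.imwrite("pics/p6.png",cv2.resize(a[180:240,198:278,::-1],(800,600),interpolation=2))
E
```

```text
[-0.00139187 -0.00054091  0.03862693]
[-0.0017465  -0.00043248  0.03900813]
```

View pics/p6.png

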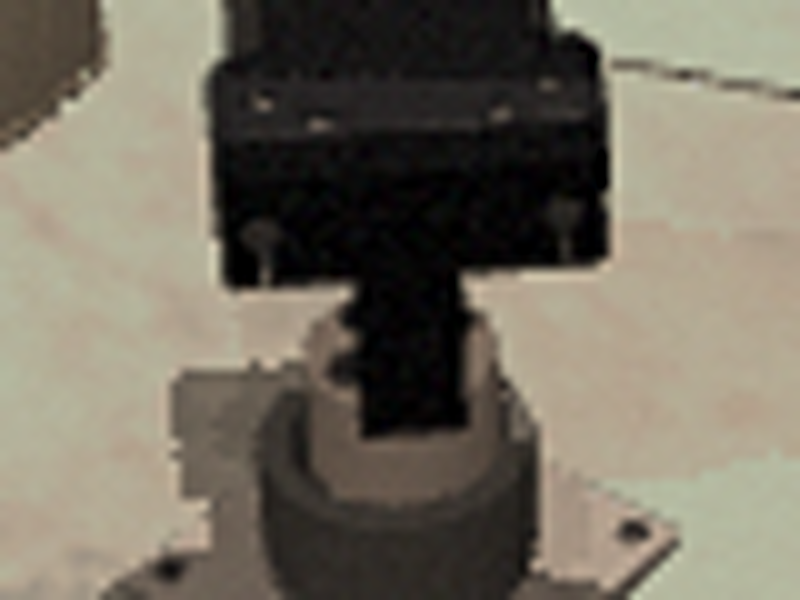

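The open fingers straddle the insert. Down to just above the holder's rim, then grip.

Request:
carry_out([
  {"tx":-0.001,"ty":0,"tz":0.012,"rx":0,"ry":0,"rz":0,"jaw":1},
  {"tx":-0.001,"ty":0,"tz":0.026,"rx":0,"ry":0,"rz":0,"jaw":1},
  {"tx":-0.001,"ty":0,"tz":0.034,"rx":0,"ry":0,"rz":0,"jaw":1},
  {"tx":-0.001,"ty":0,"tz":0.037,"rx":0,"ry":0,"rz":0,"jaw":1},
  {"tx":-0.001,"ty":0,"tz":0.037,"rx":0,"ry":0,"rz":0,"jaw":1},
])

```text
time: 11.12
position: [0.6415, 0.0013, 0.0473]
tool_rot: [-3.076, -0.639, 0.001]
ft_force: [1.1, 1.1, 0.0]
grip_width: 1.0
```

Request:
carry_out([
  {"tx":0,"ty":0,"tz":0,"rx":0,"ry":0,"rz":0,"jaw":0.3},
  {"tx":0,"ty":0,"tz":0,"rx":0,"ry":0,"rz":0,"jaw":0.3},
  {"tx":0,"ty":0,"tz":0,"rx":0,"ry":0,"rz":0,"jaw":0.3},
  {"tx":0,"ty":0,"tz":0,"rx":0,"ry":0,"rz":0,"jaw":0.3},
  {"tx":0,"ty":0,"tz":0,"rx":0,"ry":0,"rz":0,"jaw":0.3},
  {"tx":0,"ty":0,"tz":0,"rx":0,"ry":0,"rz":0,"jaw":0.3},
  {"tx":0,"ty":0,"tz":0,"rx":0,"ry":0,"rz":0,"jaw":0.3},
  {"tx":0,"ty":0,"tz":0,"rx":0,"ry":0,"rz":0,"jaw":0.3},
], grip_force=20)

```text
time: 12.12
position: [0.6416, 0.0012, 0.0476]
tool_rot: [3.076, 0.639, -0.0]
ft_force: [0.9, -0.4, 0.1]
grip_width: 0.481
```

Request:
carry_out([
  {"tx":0,"ty":0,"tz":-0.008,"rx":0,"ry":0,"rz":0,"jaw":0.3},
  {"tx":0,"ty":0,"tz":-0.022,"rx":0,"ry":0,"rz":0,"jaw":0.3},
  {"tx":0,"ty":0,"tz":-0.042,"rx":0,"ry":0,"rz":0,"jaw":0.3},
  {"tx":0,"ty":0,"tz":-0.06,"rx":0,"ry":0,"rz":0,"jaw":0.3},
  {"tx":0,"ty":0,"tz":-0.07,"rx":0,"ry":0,"rz":0,"jaw":0.3},
  {"tx":0,"ty":0,"tz":-0.07,"rx":0,"ry":0,"rz":0,"jaw":0.3},
])

```text
time: 12.88
position: [0.6423, 0.0013, 0.1188]
tool_rot: [3.075, 0.639, 0.003]
ft_force: [0.4, -0.3, -1.6]
grip_width: 0.484
```

Request:
carry_out([
  {"tx":-0.01,"ty":0.01,"tz":0,"rx":0,"ry":0,"rz":0,"jaw":0.3},
  {"tx":-0.03,"ty":0.03,"tz":0,"rx":0,"ry":0,"rz":0,"jaw":0.3},
  {"tx":-0.06,"ty":0.06,"tz":0,"rx":0,"ry":0,"rz":0,"jaw":0.3},
  {"tx":-0.09,"ty":0.09,"tz":0,"rx":0,"ry":0,"rz":0,"jaw":0.3},
  {"tx":-0.12,"ty":0.12,"tz":0,"rx":0,"ry":0,"rz":0,"jaw":0.3},
  {"tx":-0.15,"ty":0.15,"tz":0,"rx":0,"ry":0,"rz":0,"jaw":0.3},
  {"tx":-0.18,"ty":0.18,"tz":0,"rx":0,"ry":0,"rz":0,"jaw":0.3},
  {"tx":-0.21,"ty":0.21,"tz":0,"rx":0,"ry":0,"rz":0,"jaw":0.3},
  {"tx":-0.235,"ty":0.234,"tz":0,"rx":0,"ry":0,"rz":0,"jaw":0.3},
  {"tx":-0.248,"ty":0.246,"tz":0,"rx":0,"ry":0,"rz":0,"jaw":0.3},
  {"tx":-0.25,"ty":0.248,"tz":0,"rx":0,"ry":0,"rz":0,"jaw":0.3},
  {"tx":-0.25,"ty":0.248,"tz":0,"rx":0,"ry":0,"rz":0,"jaw":0.3},
])

```text
time: 14.38
position: [0.5117, -0.3243, 0.1174]
tool_rot: [-3.074, -0.642, -0.001]
ft_force: [-0.0, 0.4, -0.8]
grip_width: 0.488
```

```bash
python3 - <<'E'
from h import *
a=get_image("side");b=get_image("top");cv2.imwrite("pics/s7.png",a[:,:,::-1])
cv2.imwrite("pics/p7.png",cv2.resize(a[80:260,200:440,::-1],(800,600),interpolation=2))
print(delta([.511,-.326,.004+.0115]))
E
```

```text
[-0.00199625  0.00161276  0.1020767 ]
```

View pics/p7.png

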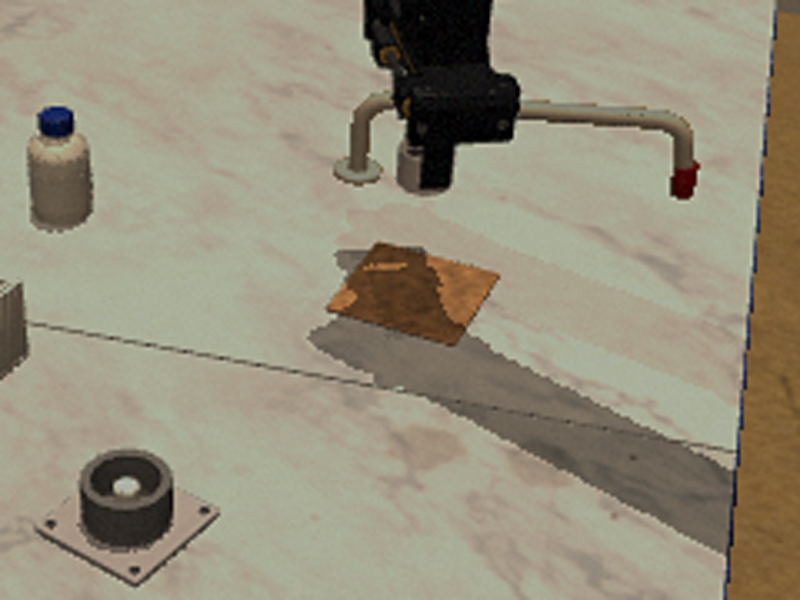

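The insert is held upright above the mat, and the holder is left on the ejector with the post visible through its hole. Lowering.

Request:
carry_out([
  {"tx":0,"ty":0,"tz":0.015,"rx":0,"ry":0,"rz":0,"jaw":0.3},
  {"tx":0,"ty":0,"tz":0.04,"rx":0,"ry":0,"rz":0,"jaw":0.3},
  {"tx":0,"ty":0,"tz":0.065,"rx":0,"ry":0,"rz":0,"jaw":0.3},
  {"tx":0,"ty":0,"tz":0.085,"rx":0,"ry":0,"rz":0,"jaw":0.3},
  {"tx":0,"ty":0,"tz":0.094,"rx":0,"ry":0,"rz":0,"jaw":0.3},
  {"tx":0,"ty":0,"tz":0.098,"rx":0,"ry":0,"rz":0,"jaw":0.3},
  {"tx":0,"ty":0,"tz":0.098,"rx":0,"ry":0,"rz":0,"jaw":0.3},
])

```text
time: 15.35
position: [0.5115, -0.326, 0.0199]
tool_rot: [3.075, 0.639, 0.001]
ft_force: [0.3, -0.6, -0.7]
grip_width: 0.485
```

Request:
carry_out([
  {"tx":0,"ty":0,"tz":0.001,"rx":0,"ry":0,"rz":0,"jaw":0.3},
  {"tx":0,"ty":0,"tz":0.002,"rx":0,"ry":0,"rz":0,"jaw":0.3},
  {"tx":0,"ty":0,"tz":0.002,"rx":0,"ry":0,"rz":0,"jaw":0.3},
])

```text
time: 15.72
position: [0.5112, -0.326, 0.0178]
tool_rot: [3.076, 0.639, 0.0]
ft_force: [0.7, 0.6, -1.0]
grip_width: 0.488
```

Request:
carry_out([
  {"tx":0,"ty":0,"tz":0.001,"rx":0,"ry":0,"rz":0,"jaw":0.3},
  {"tx":0,"ty":0,"tz":0.0015,"rx":0,"ry":0,"rz":0,"jaw":0.3},
  {"tx":0,"ty":0,"tz":0.0015,"rx":0,"ry":0,"rz":0,"jaw":0.3},
])

```text
time: 16.1
position: [0.511, -0.3259, 0.016]
tool_rot: [-3.076, -0.639, 0.0]
ft_force: [0.7, 0.4, -2.0]
grip_width: 0.483
```

Request:
carry_out([
  {"tx":0,"ty":0,"tz":0.001,"rx":0,"ry":0,"rz":0,"jaw":0.3},
  {"tx":0,"ty":0,"tz":0.001,"rx":0,"ry":0,"rz":0,"jaw":0.3},
  {"tx":0,"ty":0,"tz":0.001,"rx":0,"ry":0,"rz":0,"jaw":0.3},
])

```text
time: 16.48
position: [0.5112, -0.3259, 0.0155]
tool_rot: [3.076, 0.639, -0.0]
ft_force: [-1.2, 1.5, 5.0]
grip_width: 0.483
```

Contact with the mat (+5 N). Opening and withdrawing.

Request:
carry_out([
  {"tx":0,"ty":0,"tz":0,"rx":0,"ry":0,"rz":0,"jaw":1},
  {"tx":0,"ty":0,"tz":0,"rx":0,"ry":0,"rz":0,"jaw":1},
  {"tx":0,"ty":0,"tz":0,"rx":0,"ry":0,"rz":0,"jaw":1},
  {"tx":0,"ty":0,"tz":0,"rx":0,"ry":0,"rz":0,"jaw":1},
  {"tx":0,"ty":0,"tz":0,"rx":0,"ry":0,"rz":0,"jaw":1},
  {"tx":0,"ty":0,"tz":-0.02,"rx":0,"ry":0,"rz":0,"jaw":1},
  {"tx":0,"ty":0,"tz":-0.06,"rx":0,"ry":0,"rz":0,"jaw":1},
  {"tx":0,"ty":0,"tz":-0.11,"rx":0,"ry":0,"rz":0,"jaw":1},
  {"tx":0,"ty":0,"tz":-0.15,"rx":0,"ry":0,"rz":0,"jaw":1},
  {"tx":0.03,"ty":-0.03,"tz":-0.16,"rx":0,"ry":0,"rz":0,"jaw":1},
  {"tx":0.06,"ty":-0.07,"tz":-0.16,"rx":0,"ry":0,"rz":0,"jaw":1},
  {"tx":0.07,"ty":-0.11,"tz":-0.16,"rx":0,"ry":0,"rz":0,"jaw":1},
])

```text
time: 17.98
position: [0.5331, -0.1943, 0.1771]
tool_rot: [3.074, 0.643, 0.005]
ft_force: [0.2, 0.6, 0.6]
grip_width: 0.999
```

Request:
carry_out([
  {"tx":0,"ty":-0.03,"tz":0,"rx":0,"ry":0,"rz":0,"jaw":1},
  {"tx":0,"ty":-0.06,"tz":0,"rx":0,"ry":0,"rz":0,"jaw":1},
  {"tx":0,"ty":-0.07,"tz":0,"rx":0,"ry":0,"rz":0,"jaw":1},
  {"tx":0,"ty":-0.07,"tz":0,"rx":0,"ry":0,"rz":0,"jaw":1},
])

```text
time: 18.48
position: [0.504, -0.1331, 0.1761]
tool_rot: [3.074, 0.64, 0.002]
ft_force: [-0.3, -0.7, -0.1]
grip_width: 0.995
```

```bash
python3 - <<'E'
from h import *
a=get_image("side");b=get_image("top");cv2.imwrite("pics/s8.png",a[:,:,::-1]);cv2.imwrite("pics/t8.png",b[:,:,::-1])
g=lambda x,u,v:cv2.resize(x[v-33:v+33,u-33:u+33,::-1],(300,300),interpolation=2)
cv2.imwrite("pics/p8.png",np.vstack([np.hstack([g(a,324,160),g(b,412,268)]),np.hstack([g(a,238,230),g(b,254,172)])]))
for X in([.511,-.326,.035],):print(proj("side",X),proj("top",X))
E
```

```text
[324.94844435 157.41900762] [416.63329756 268.35114456]
```

View pics/p8.png

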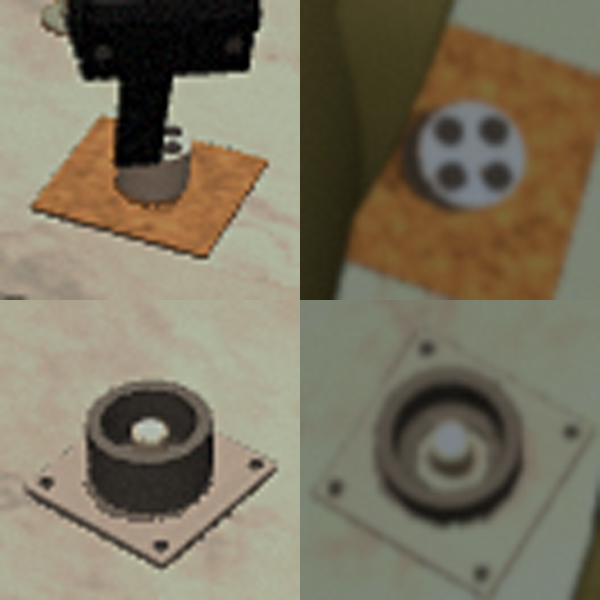

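The insert stands upright on the mat. Its wells centre in the top view at about (416.5,268.5), against a predicted (416.6,268.4) for the mat's centre. The holder is flat on the plate around the post, and the gripper is clear of everything.

```bash
python3 -c "
from bench import ctrl
print(ctrl.close_job())"
```

```text
the job is handed in; nothing more can be done
None
```

The job is handed in, at about 18.5 s of the 62 s allowed; `close_job` gives no verdict. I set the filled holder down over the ejector post, gripped the insert once the post had raised it, and stood it on the cork mat.

- **Holder on the ejector:** I lowered it until it touched the base plate (about 5 N). The pictures taken after release showed the insert raised, its top at about 0.068 m against the expected 0.067 m.
- **Insert on the mat:** it touched down with about 5 N. In the last top view the four wells lie within about 1 px (1–2 mm) of where they should be for an insert at the mat's centre, and it stands upright.
- **Last look at the holder:** it was still flat on the plate, with the post standing in its floor hole.
- **Limits and disagreements:** the last side view of the insert was partly hidden by the gripper, so its final position was measured from the top view alone. My measured heights and the arm's position readings differed from the text and from each other by about 1–2 mm. No check failed. My first move call was refused for missing keys and moved nothing.

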